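# Close up the sorting trays and tip in the button caps

## Task

Push the loose grey tray with the grip fin up against the bare end of the fixed tray, so that the two ends meet flush with no gap and their side walls run in line. Then pick up the scoop and tip all four button caps out of it into that loose tray, and stand the empty scoop back upright on the desk, clear of the trays. Leave the trays flush and don't disturb the other things on the desk.

Things in the scene. Friction and masses are not known exactly. Their poses are not given: they have to be found in the camera images.
- station: the fixed grey sorting tray, screwed to the desk: open box 96 (x) x 120 (y) x 55 mm high with a cross wall and some parts in it. Origin: centre of its underside; z up. Its -y end wall (96 mm wide, 60 mm from the origin) is the bare end that the loose tray must meet.
- station_face (a point): middle of the outer face of the fixed tray's -y end wall, 27.5 mm above the desk; axes as station
- tray: loose grey tray, outside size as the fixed one: open box 96 (x) x 120 (y) x 55 mm high, walls and floor 4 mm, 0.15-0.3 kg. Origin: centre of the box's underside, z up. Its flat +y end (60 mm from origin) must meet the fixed tray's -y end, y axes then agreeing. At its -y end a grip fin stands out: upright plate 12 mm thick (x), from 60 to 101 mm out (y), 1 to 41 mm high.
- tray_face (a point): middle of the outer face of the loose tray's +y end wall, 27.5 mm above the desk; axes as tray
- tray_fin (a point): grip point in the fin: 82 mm from the tray's origin towards -y, 25 mm above its underside; axes as tray
- scoop: open aluminium scoop with four caps, 0.16 kg empty: 60 mm wide over upright parallel side walls (y, 5 mm thick), 114 long (x -71 to +43), 36 high, floor 3 mm. Origin: underside of the flat floor (x -30 to +43); z up. At the -x end the floor rises as a 35 degree ramp to the pouring lip: tip to about 90 degrees, -x end down, to empty. Grip across the side walls near x = 0.
- scoop_lip (a point): middle of the pouring lip: in the scoop's frame x -73, y 0, z 34 mm; axes as scoop
- cap0_center (a point): centre of one of the four alike white button caps, upright cylinders 15 mm across, 12 mm high, 10 g, at first standing in the scoop
- cap1_center (a point): centre of one of the four alike white button caps, upright cylinders 15 mm across, 12 mm high, 10 g, at first standing in the scoop
- cap2_center (a point): centre of one of the four alike white button caps, upright cylinders 15 mm across, 12 mm high, 10 g, at first standing in the scoop
- cap3_center (a point): centre of one of the four alike white button caps, upright cylinders 15 mm across, 12 mm high, 10 g, at first standing in the scoop
- joystick: black joystick base, 100 x 110 x 35 mm, with a ball-topped stick to 126 mm height; origin: centre of its underside. A bystander.
- dust_cover: clear blue cartridge dust cover lying flat, 105 x 70 x 22 mm; origin: centre of its underside, x along its length. A bystander.
- heat_sink: copper heat sink fin block, 60 x 60 x 32 mm; origin: centre of its underside. A bystander.
- trigger: smoky plastic shoulder trigger, 45 x 34 x 23 mm; origin: centre of its underside. A bystander.
- brush: cleaning brush lying on the desk, about 200 mm long, 30 mm high or less; origin at its underside, x along it. A bystander.
- jar: small closed jar, 56 mm across, 75 mm high; origin: centre of its underside. A bystander.
Not all that is in view belongs to the job. Several things look just like the scoop: the one meant starts farthest from the robot's base.

How it is judged:
By the outcome, as a careful person would: the job done as asked, in the order asked, and still so for the second after the job is handed in, with the robot touching nothing.
It also fails if it takes over 67 s, if anything falls off the work surface, if the arm or the gripper's body presses on something with over 40 N, if the wrist force passes 120 N, or if a joint passes its speed limit or range.

## Robot

A 6-joint arm with a two-finger parallel gripper is mounted at the origin on the work surface. World frame = base frame: x ahead of the robot, y to its left, z up, the work surface at z = 0. Lengths are in mm, angles in degrees, forces in N, time in s.
With the tool pointing down it reaches from about 300 to 850 mm from the base axis. Payload 4.2 kg.
Tool frame: the origin (TCP) lies midway between the tips of the shut fingers; the grasp point (between the pads) lies 19 mm behind it; z points along the fingers, y is the line along which they close (so a half turn about z gives the same grasp; the last joint's range is limited). The gripper opens to 91 mm and grips with 3 to 60 N. Pads are 32 mm wide; open, the fingers measure 118 mm over their backs; the gripper's body (76 mm by 178 mm) begins 60 mm behind the grasp point.
Start: joints at [-70.187, 18.312, 89.639, -0, 72.044, -1.146], TCP at [205.68, -536.972, 213.976] pointing down, gripper open.
Joint ranges: [-177.97, 177.97], [-48.28, 115.42], [12.27, 149.76], [-77.06, 257.06], [2.81, 150.46], [-146.56, 146.56]. Speed limits (degrees/s): [147.25, 147.25, 180, 180, 180, 180].

## Interface

Orientations are given as [roll, pitch, yaw] about the fixed x, y, z axes, in that order (R = Rz(yaw) Ry(pitch) Rx(roll)).
In Python, from workcell import env gives the robot as it stands.
- The arm moves only by the tool send_rows, never from a script. Its argument "steps" is a list that holds one entry, the list of rows, each a list of 5 numbers: the shift along the tool's x, y, z scaled (see below), then the turn about the tool's z scaled (see below), then the opening, from 0 (shut) to 1 (fully open). In form: [[[dx, dy, dz, yaw, fingers], ...]]. A call has 1 to 5 rows; each row shifts and turns the commanded pose from where the row before left it, along the tool's axes as they then stand; what a row does not reach is not made up. The controller multiplies each number of a shift by 0.04 m and each number of a turn by 0.12 rad. A row lasts 1/12 s, in which the tool goes at most 41.7 mm and 7.16 degrees, less where a joint would pass 70% of its speed; a pose out of reach is approached as far as the arm can. A call with a number of a shift or a turn outside -1 to 1 is refused whole. A call with a gripper value outside its range is refused whole. The fingers move at their own pace and stop on an object; "squeeze" is the grip in N (left out, the last holds). Time passes only in rows, so rows that do not move let the fingers close. It gives the time, the measured TCP pose, the force, the opening and the grip force at its end, in the units of the state.
- env.state(): the state, without advancing time (a new reading comes with each control period).
- env.grab_frame(name): name is "scene" or "top"; returns a dict with "pixels" (400x640x3 uint8, red, green, blue), "depth" (400x640 float32, mm along the optical axis (not along the pixel's ray), 0 where there is no reading), "intrinsics" (3x3 intrinsics, pixels), "cam_to_world" (4x4, takes a point from camera to world coordinates). Camera axes: x right, y down, z forward; pixel columns grow to the right and rows downward; lengths in mm; the calibration is good to about 2 mm. A picture is of the moment at which its call begins.
- env.job_done(): hands the job in; it is judged then, once.
The state is a dict: "time_s": time; "qpos": joint angles; "qvel": joint speeds; "effort": joint torques, N m; "ee_pos": TCP position; "ee_rot": TCP orientation; "force": force on the tool from outside, world axes, zero at the start; "torque": the same for the moment, N m; "gripper_width": finger opening in mm; "gripper_force": force on a finger pad.
Only numpy, scipy, OpenCV 4.12 (cv2) and the standard library are available. Lean on these libraries where they do the work, as an engineer would, in place of code of your own. Each camera call takes 0.05 s, during which the arm holds its last target. There are 200 camera calls.

## Working session

There is one attempt and no reset: what is moved stays moved. The work goes in short steps, Python scripts to look and compute and a tool call to move; the robot and the scene stay as the last step left them, time stands still between calls to the robot, and variables do not carry over. Pictures are saved under pics/ and viewed, at most 10 in all, crops included, and the job is handed in when it is done.

Besides the shell and the picture viewer there is one more tool, called after "Call:" in YAML: its name, and indented under it one key for each argument. send_rows: Moves the arm, as the interface text tells. Shifts and turns lie within -1 to 1; 1 stands for 0.04 m of shift or 0.12 rad of turn. Its arguments: {"type":"object","properties":{"steps":{"type":"array"},"squeeze":{"type":"number"}},"required":["steps"]}

```bash
mkdir -p pics; ls
cat > h.py <<'E'
import numpy as np, cv2
from workcell import env
def grab(n):
    f=env.grab_frame(n); K=np.array(f['intrinsics']);T=np.array(f['cam_to_world']);d=f['depth']
    v,u=np.mgrid[0:400,0:640]
    P=np.stack([(u-K[0,2])/K[0,0]*d,(v-K[1,2])/K[1,1]*d,d,np.ones_like(d)],-1)@T.T
    P=P[...,:3]; P[d==0]=np.nan
    return f['pixels'],P,K,T
def save(n,im,s=1):
    cv2.imwrite('pics/'+n,cv2.resize(im[...,::-1],None,fx=s,fy=s,interpolation=cv2.INTER_CUBIC))
def ray(u,v,z,K,T):
    r=T[:3,:3]@np.linalg.solve(K,[u,v,1]);o=T[:3,3];return o+r*(z-o[2])/r[2]
E
python3 - <<'E'
from h import *
for n in('scene','top'):
    im,P,K,T=grab(n);save(n+'0.png',im,1.25);np.savez('/tmp/'+n,im=im,P=P,K=K,T=T);print(n,T.round(3),K)
    print(P[50:400:70,60:640:130].round(0).tolist())
print(env.state())
E
```

```text
pics
scene [[ 7.690000e-01  4.810000e-01 -4.210000e-01  1.008013e+03]
 [ 6.390000e-01 -5.820000e-01  5.030000e-01 -6.216020e+02]
 [-3.000000e-03 -6.560000e-01 -7.550000e-01  8.983500e+02]
 [ 0.000000e+00  0.000000e+00  0.000000e+00  1.000000e+00]] [[409.92566677   0.         326.78019532]
 [  0.         409.92566677 198.21439023]
 [  0.           0.           1.        ]]
[[[-588.0, -187.0, 147.0], [125.0, -102.0, 362.0], [-46.0, 599.0, -0.0], [272.0, 1213.0, -152.0], [818.0, 1145.0, 70.0]], [[-1648.0, -101.0, -748.0], [-75.0, -57.0, 13.0], [259.0, 239.0, 0.0], [630.0, 463.0, 51.0], [951.0, 924.0, -69.0]], [[-123.0, -501.0, -1.0], [173.0, -255.0, -2.0], [471.0, -10.0, -1.0], [768.0, 232.0, 2.0], [1082.0, 883.0, -331.0]], [[112.0, -622.0, -1.0], [374.0, -409.0, 5.0], [628.0, -195.0, -1.0], [885.0, 19.0, -2.0], [1239.0, 854.0, -659.0]], [[293.0, -714.0, -0.0], [521.0, -526.0, -0.0], [748.0, -337.0, -2.0], [949.0, 243.0, -747.0], [1363.0, 586.0, -745.0]]]
top [[ 2.900000e-02 -9.850000e-01  1.720000e-01  2.932310e+02]
 [-1.000000e+00 -3.000000e-02 -6.000000e-03 -8.600800e+01]
 [ 1.100000
[... 813 characters left out ...]
0, -1181.0, -543.0]]]
{'time_s': 0.1, 'qpos': array([-7.01857173e+01,  1.83496932e+01,  8.96982676e+01,  4.12394329e-04,
        7.20445855e+01, -1.14702429e+00]), 'qvel': array([-0.00062201, -0.16039912, -0.2081035 , -0.1075742 ,  0.07079659,
        0.05570052]), 'effort': array([ 6.27039262e-04, -4.13331378e+01, -2.32509363e+01,  7.30027515e-02,
        4.21419111e-02, -5.29274178e-05]), 'ee_pos': array([ 205.54102263, -536.53308237,  213.19494614]), 'ee_rot': array([-1.79907480e+02, -2.24461692e-03,  2.09611778e+01]), 'force': array([ 0.01738687,  1.29907969, -0.29155379]), 'torque': array([-0.0259065 ,  0.03789359,  0.04256007]), 'gripper_force': 0.0, 'gripper_width': 91.45458842429855}
```

View pics/top0.png

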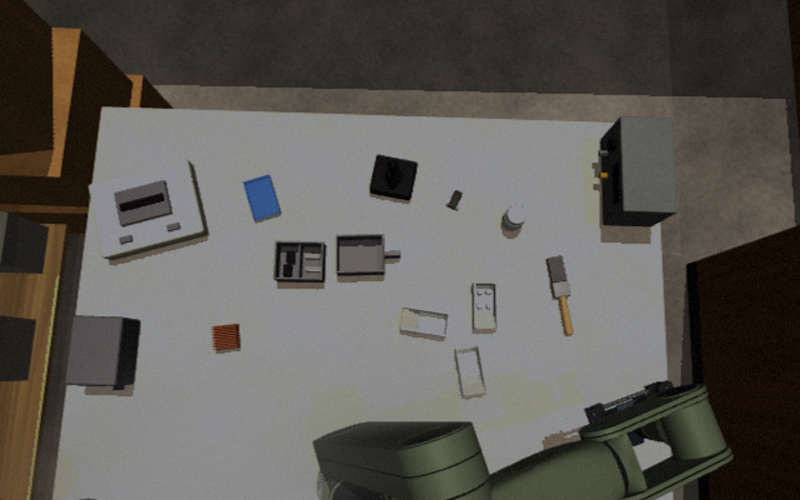

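View pics/scene0.png

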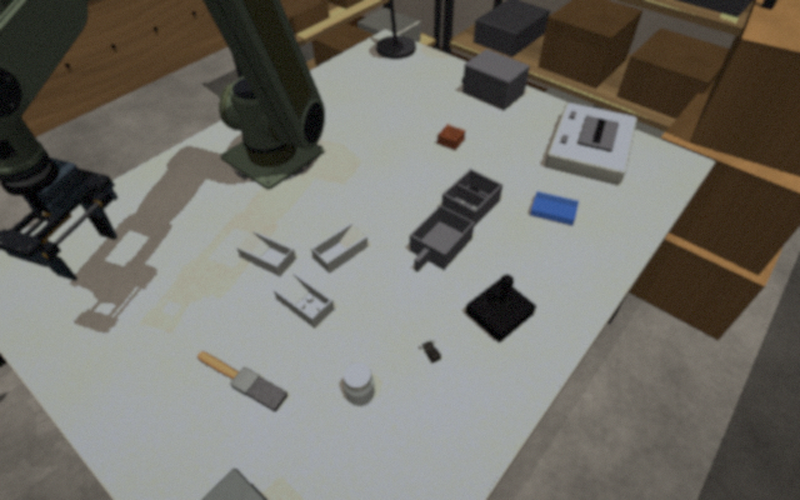

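Top view (0.8× for camera pixels): the fixed tray is at display (300,262) and the loose tray at (361,255), with its fin at (393,254). There are three look-alike scoops, at (484,307) with caps, (424,322) and (469,372). The copper heat sink, dust cover, joystick, trigger, jar and brush are all clear of these. Now I'll measure.

Run:
```python
from h import *
for n in('top','scene'):
    d=np.load(f'/tmp/{n}.npz');im,P,K,T=d['im'],d['P'],d['K'],d['T']
    g=cv2.cvtColor(im,cv2.COLOR_RGB2GRAY)
    x,y,z=P[...,0],P[...,1],P[...,2]
    # dark things near trays
    m=((g<125)&(x>430)&(x<680)&(y>-240)&(y<150)&(z>-15)).astype(np.uint8)
    c,_=cv2.findContours(m,0,1)
    for q in c:
        if cv2.contourArea(q)<80: continue
        mm=np.zeros_like(m);cv2.drawContours(mm,[q],-1,1,-1);s=(mm>0)&(z>40)&(z<70)
        pts=P[s][:,:2].astype(np.float32);r=cv2.minAreaRect(pts) if len(pts)>5 else None
        print(n,'dark',cv2.boundingRect(q),r,np.nanmedian(z[s]) if len(pts) else 0)
    # scoops: height 20..45
    m=((z>18)&(z<50)&(x>250)&(x<650)&(y>-420)&(y<-130)&~((x>480)&(y>-240))).astype(np.uint8)
    m=cv2.morphologyEx(m,cv2.MORPH_CLOSE,np.ones((7,7)))
    c,_=cv2.findContours(m,0,1)
    for q in c:
        if cv2.contourArea(q)<40: continue
        mm=np.zeros_like(m);cv2.drawContours(mm,[q],-1,1,-1);s=(mm>0)&(z>18)
        r=cv2.minAreaRect(P[s][:,:2].astype(np.float32));print(n,'scoop',cv2.boundingRect(q),r,np.hypot(*r[0]))
a=np.load('/tmp/top.npz')['im'];b=np.load('/tmp/scene.npz')['im']
t=cv2.resize(a[180:325,210:420],(780,540),interpolation=cv2.INTER_CUBIC)
save('crop1.png',t)
```

```text
top dark (249, 193, 13, 39) ((536.1354370117188, 134.99807739257812), (26.74201774597168, 96.45084381103516), 89.25981140136719) 53.9720955174231
top dark (268, 187, 53, 39) ((559.668701171875, 11.037025451660156), (97.47573852539062, 159.60902404785156), 2.8488385677337646) 52.97535123644252
top scoop (365, 276, 24, 30) ((291.5813293457031, -250.7415008544922), (89.34556579589844, 60.88438415527344), 10.385761260986328) 384.5659525670086
top scoop (338, 247, 22, 23) ((392.52337646484375, -160.2915802001953), (63.99842834472656, 60.27555847167969), 82.55500793457031) 423.99055620902345
top scoop (378, 226, 21, 37) ((439.3850402832031, -286.140625), (114.01187133789062, 60.954444885253906), 1.2028048038482666) 524.3430851075111
top scoop (404, 178, 15, 6) ((643.8792114257812, -356.3648681640625), (11.481428146362305, 43.0495491027832), 0.1330810785293579) 735.9187170930466
scene dark (326, 151, 59, 67) ((556.361572265625, 45.39042663574219), (108.10912322998047, 226.0453338623047), 9.021246910095215) 50.03846709215986
scene scoop (218, 218, 49, 42) ((438.998779296875, -285.25799560546875), (119.52701568603516, 62.20706558227539), 1.2145586013793945) 523.5380141699321
scene scoop (249, 189, 32, 26) ((391.878173828125, -160.00357055664062), (66.0601806640625, 65.13423156738281), 83.96660614013672) 423.284355621301
scene scoop (195, 188, 41, 29) ((291.40826416015625, -249.92501831054688), (93.60417938232422, 62.09782791137695), 10.260880470275879) 383.9027105900173
```

View pics/crop1.png

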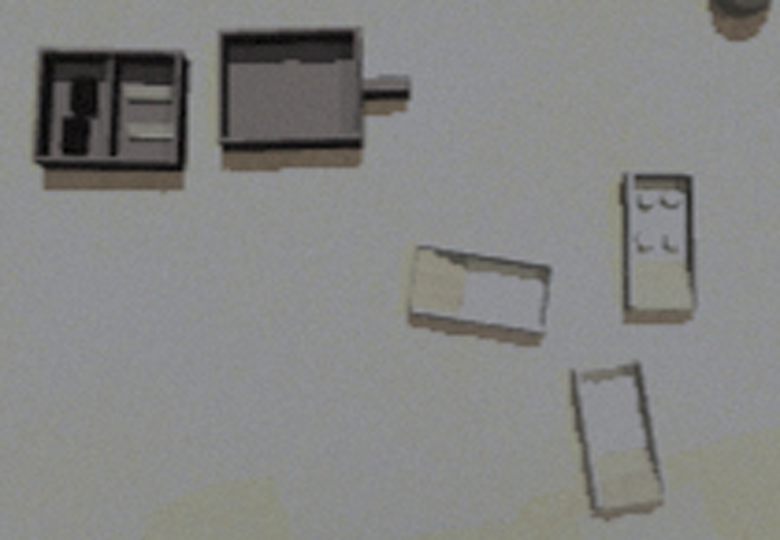

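Crop: the scoop holding the four caps is at crop (657,245), and it is 524 mm from the base. The empty ones are at 424 and 384 mm, so this is the right one. Its lip points toward the robot. The fixed tray is at crop (112,108) and the loose tray at (291,88), with its fin at (387,93). Next I'll refine the tray fits from the rims.

```bash
cat > trays.py <<'E'
from h import *
def fit(P,y0,y1,x0=440,x1=680,zr=(46,63)):
    x,y,z=P[...,0],P[...,1],P[...,2]
    s=(z>zr[0])&(z<zr[1])&(x>x0)&(x<x1)&(y>y0)&(y<y1)
    s=cv2.morphologyEx(s.astype(np.uint8),cv2.MORPH_CLOSE,np.ones((2,2)))>0
    s&=(z>zr[0])&(z<zr[1])
    return P[s]
E
python3 - <<'E'
from trays import *
for n in('top','scene'):
    d=np.load(f'/tmp/{n}.npz');P=d['P']
    Q=fit(P,-250,160)
    h,e=np.histogram(Q[:,1],np.arange(-250,165,8));print(n,dict((int(k),int(v)) for k,v in zip(e,h) if v))
    m=-46
    for nm,lo,hi in(('tray',-200,-45),('st',-45,160)):
        q=Q[(Q[:,1]>lo)&(Q[:,1]<hi)]
        r=cv2.minAreaRect(q[:,:2].astype(np.float32));print(nm,r,q.min(0).round(),q.max(0).round())
    f=fit(P,-230,-140,480,640,(28,48));print('fin',len(f),f.min(0).round(),f.max(0).round(),np.median(f,0).round(1), cv2.minAreaRect(f[:,:2].astype(np.float32)))
E
```

```text
top {-34: 21, -26: 5, -18: 6, -10: 4, -2: 6, 6: 5, 14: 5, 22: 6, 30: 4, 38: 8, 46: 4, 54: 4, 62: 2, 70: 2, 78: 9, 86: 18, 118: 17, 126: 5, 134: 4, 142: 5, 150: 4}Traceback (most recent call last):
  File "<stdin>", line 9, in <module>
    return umr_minimum(a, axis, None, out, keepdims, initial, where)
ValueError: zero-size array to reduction operation minimum which has no identity
```

```bash
cat >> trays.py <<'E'
def rep(P,split=106):
    for nm,lo,hi in(('tray',-60,split),('st',split,270)):
        q=fit(P,lo,hi); c,sz,a=cv2.minAreaRect(q[:,:2].astype(np.float32))
        print(nm,'c',np.round(c,1),'sz',np.round(sz,1),'ang',round(a,2),q[:,:2].min(0).round(1),q[:,:2].max(0).round(1))
        # side lines: outer edges by y bins
        for side in(0,1):
            xs=[];ys=[]
            for b in np.arange(q[:,1].min()+6,q[:,1].max()-6,5):
                k=q[(q[:,1]>=b)&(q[:,1]<b+5)]
                if len(k): xs.append(k[:,0].max() if side else k[:,0].min());ys.append(b+2.5)
            p=np.polyfit(ys,xs,1);print('  side',side,'x mid',round(np.median(xs),1),'tilt deg',round(-np.degrees(np.arctan(p[0])),2))
    f=fit(P,-95,-42,480,640,(28,48))
    if len(f)>3: print('fin',len(f),f.min(0).round(),f.max(0).round(),np.median(f,0).round(1))
E
python3 - <<'E'
from trays import *
for n in('top','scene'):
    print(n);rep(np.load(f'/tmp/{n}.npz')['P'])
E
```

```text
top
tray c [557.   29.6] sz [ 94.  116.3] ang 2.85 [507.6 -30. ] [605.9  89.6]
  side 0 x mid 511.5 tilt deg -19.29
  side 1 x mid 602.9 tilt deg 18.18
st c [534.3 181.4] sz [ 93.8 117.7] ang 0.86 [487.2 122.1] [581.8 240.4]
  side 0 x mid 488.2 tilt deg 0.97
  side 1 x mid 580.2 tilt deg 25.76
fin 23 [556. -69.  34.] [565. -47.  48.] [560.9 -59.2  40.5]
scene
tray c [560.3  31.6] sz [ 95.  122.3] ang 3.56 [510.4 -31.9] [610.7  93.3]
  side 0 x mid 514.4 tilt deg -6.29
  side 1 x mid 607.0 tilt deg 10.21
st c [538.2 181.3] sz [ 95.2 124.4] ang 0.69 [490.1 119.1] [586.  243.9]
  side 0 x mid 491.7 tilt deg 6.54
  side 1 x mid 584.4 tilt deg 2.81
fin 40 [562. -70.  29.] [571. -42.  43.] [567.5 -57.4  38.9]
```

```bash
cat > plan.py <<'E'
import sys,json;from h import *
# usage: plan.py x y z yaw finger maxshift(0..1): prints rows, from the measured pose
x,y,z,w,f,mx=map(float,sys.argv[1:7]);s=env.state();p=np.array(s['ee_pos']);w0=s['ee_rot'][2]
dw=(w-w0+180)%360-180; D=np.array([x,y,z])-p
n=int(np.ceil(max(np.linalg.norm(D)/40/mx,abs(dw)/6.875/0.95,1)))
print('from',p.round(1),round(w0,2),'n',n,'t',round(s['time_s'],2),'F',s['force'].round(1),'w',round(s['gripper_width'],1))
rows=[]
for i in range(n):
    a=np.radians(w0+dw*i/n);d=D/n/40
    rows.append([round(v,3) for v in(d[0]*np.cos(a)+d[1]*np.sin(a),d[0]*np.sin(a)-d[1]*np.cos(a),-d[2],-dw/n/6.875,f)])
for i in range(0,n,5):print(json.dumps(rows[i:i+5]))
E
python3 plan.py 563 -51 150 93 1 0.9
```

```text
from [ 205.5 -536.5  213.2] 20.96 n 17 t 0.1 F [ 0.   1.3 -0.3] w 91.5
[[0.746, -0.479, 0.093, -0.616, 1.0], [0.78, -0.422, 0.093, -0.616, 1.0], [0.809, -0.363, 0.093, -0.616, 1.0], [0.833, -0.303, 0.093, -0.616, 1.0], [0.853, -0.24, 0.093, -0.616, 1.0]]
[[0.869, -0.177, 0.093, -0.616, 1.0], [0.88, -0.112, 0.093, -0.616, 1.0], [0.885, -0.047, 0.093, -0.616, 1.0], [0.886, 0.019, 0.093, -0.616, 1.0], [0.883, 0.084, 0.093, -0.616, 1.0]]
[[0.874, 0.149, 0.093, -0.616, 1.0], [0.861, 0.214, 0.093, -0.616, 1.0], [0.842, 0.277, 0.093, -0.616, 1.0], [0.82, 0.338, 0.093, -0.616, 1.0], [0.792, 0.398, 0.093, -0.616, 1.0]]
[[0.761, 0.455, 0.093, -0.616, 1.0], [0.725, 0.51, 0.093, -0.616, 1.0]]
```

Call:
send_rows:
  steps:
    - [[0.75, -0.48, 0.09, -0.62, 1], [0.78, -0.42, 0.09, -0.62, 1], [0.81, -0.36, 0.09, -0.62, 1], [0.83, -0.3, 0.09, -0.62, 1], [0.85, -0.24, 0.09, -0.62, 1]]

```text
time_s: 0.52
ee_pos: [311.3, -392.8, 195.4]
ee_rot: [-180.0, -0.0, 42.4]
force: [0.1, -0.1, -0.1]
gripper_width: 91.1
gripper_force: 0.0
```

Call:
send_rows:
  steps:
    - [[0.87, -0.18, 0.09, -0.62, 1], [0.88, -0.11, 0.09, -0.62, 1], [0.88, -0.05, 0.09, -0.62, 1], [0.89, 0.02, 0.09, -0.62, 1], [0.88, 0.08, 0.09, -0.62, 1]]

```text
time_s: 0.93
ee_pos: [415.7, -249.5, 177.6]
ee_rot: [-180.0, 0.0, 63.8]
force: [0.9, -0.9, 0.2]
gripper_width: 91.3
gripper_force: 0.0
```

Call:
send_rows:
  steps:
    - [[0.87, 0.15, 0.09, -0.62, 1], [0.86, 0.21, 0.09, -0.62, 1], [0.84, 0.28, 0.09, -0.62, 1], [0.82, 0.34, 0.09, -0.62, 1], [0.79, 0.4, 0.09, -0.62, 1]]

```text
time_s: 1.35
ee_pos: [520.2, -106.5, 159.5]
ee_rot: [-180.0, 0.0, 85.1]
force: [0.5, -0.5, 0.7]
gripper_width: 91.2
gripper_force: 0.0
```

Call:
send_rows:
  steps:
    - [[0.76, 0.46, 0.09, -0.62, 1], [0.72, 0.51, 0.09, -0.62, 1], [0, 0, 0, 0, 1], [0, 0, 0, 0, 1]]

```text
time_s: 1.68
ee_pos: [561.7, -49.7, 151.8]
ee_rot: [-179.9, 0.0, 93.6]
force: [-0.0, 0.4, 0.0]
gripper_width: 90.9
gripper_force: 0.0
```

```bash
python3 plan.py 563 -51 60 93 1 0.9; python3 plan.py 563 -51 6 93 1 0.5
```

```text
from [561.7 -49.7 151.8] 93.58 n 3 t 1.68 F [-0.   0.4  0. ] w 90.9
[[-0.011, 0.01, 0.765, 0.028, 1.0], [-0.011, 0.01, 0.765, 0.028, 1.0], [-0.011, 0.011, 0.765, 0.028, 1.0]]
from [561.7 -49.7 151.8] 93.58 n 8 t 1.68 F [-0.   0.4  0. ] w 90.9
[[-0.004, 0.004, 0.456, 0.01, 1.0], [-0.004, 0.004, 0.456, 0.01, 1.0], [-0.004, 0.004, 0.456, 0.01, 1.0], [-0.004, 0.004, 0.456, 0.01, 1.0], [-0.004, 0.004, 0.456, 0.01, 1.0]]
[[-0.004, 0.004, 0.456, 0.01, 1.0], [-0.004, 0.004, 0.456, 0.01, 1.0], [-0.004, 0.004, 0.456, 0.01, 1.0]]
```

Call:
send_rows:
  steps:
    - [[-0.01, 0.01, 0.75, 0.03, 1], [-0.01, 0.01, 0.75, 0.03, 1], [-0.01, 0.01, 0.75, 0.03, 1], [0, 0, 0.75, 0, 1], [0, 0, 0.64, 0, 1]]

```text
time_s: 2.1
ee_pos: [561.1, -53.6, 5.6]
ee_rot: [-179.9, 0.0, 92.7]
force: [0.4, 0.2, -0.2]
gripper_width: 91.8
gripper_force: 0.0
```

Call:
send_rows:
  steps:
    - [[0, 0, 0, 0, 0], [0, 0, 0, 0, 0], [0, 0, 0, 0, 0], [0, 0, 0, 0, 0], [0, 0, 0, 0, 0]]
  squeeze: 25

```text
time_s: 2.52
ee_pos: [564.0, -52.6, 9.1]
ee_rot: [179.8, 0.0, 92.8]
force: [0.4, 0.1, -0.2]
gripper_width: 60.7
gripper_force: 0.0
```

Call:
send_rows:
  steps:
    - [[0, 0, 0, 0, 0], [0, 0, 0, 0, 0], [0, 0, 0, 0, 0]]

```text
time_s: 2.77
ee_pos: [563.0, -52.2, 7.7]
ee_rot: [179.9, 0.0, 92.8]
force: [-0.5, 0.4, -0.4]
gripper_width: 40.6
gripper_force: 0.0
```

Run:
```python
from trays import *
for n in('top','scene'):
    im,P,K,T=grab(n);print(n);rep(P)
print(env.state()['ee_pos'],env.state()['ee_rot'])
```

```text
top
tray c [559.8  79.2] sz [ 40.9 102.2] ang 74.07 [507.4  45.5] [603.3  89.6]
  side 0 x mid 508.8 tilt deg 73.61
  side 1 x mid 570.7 tilt deg 57.55
st c [534.4 181.4] sz [ 93.9 117.3] ang 1.02 [487.  122.1] [581.9 240.6]
  side 0 x mid 488.1 tilt deg -9.46
  side 1 x mid 580.4 tilt deg 13.89
scene
tray c [567.1  17.8] sz [ 86.1 150.8] ang 5.3 [517.6 -55.4] [607.4  92.3]
  side 0 x mid 604.8 tilt deg -11.8
  side 1 x mid 604.8 tilt deg -26.37
st c [538.  182.9] sz [ 95.3 123.8] ang 0.78 [489.7 120.9] [585.7 244.9]
  side 0 x mid 491.8 tilt deg 1.53
  side 1 x mid 584.5 tilt deg -6.72
fin 77 [539. -71.  28.] [594. -42.  47.] [565.8 -63.7  36.3]
[562.85532097 -52.15018168   7.36777738] [1.79980310e+02 8.14281275e-03 9.28156716e+01]
```

Fingers close at about 80 mm/s, so I'll keep closing.

Call:
send_rows:
  steps:
    - [[0, 0, 0, 0, 0], [0, 0, 0, 0, 0], [0, 0, 0, 0, 0], [0, 0, 0, 0, 0], [0, 0, 0, 0, 0]]

```text
time_s: 3.28
ee_pos: [562.7, -52.2, 7.1]
ee_rot: [-180.0, 0.0, 92.8]
force: [-0.2, -0.3, -0.7]
gripper_width: 12.0
gripper_force: 25.0
```

Call:
send_rows:
  steps:
    - [[0, 0, 0, 0, 0], [0, 0, 0, 0, 0]]

```text
time_s: 3.45
ee_pos: [562.7, -52.2, 7.1]
ee_rot: [-180.0, 0.0, 92.8]
force: [0.1, 0.9, -0.0]
gripper_width: 11.6
gripper_force: 25.0
```

Call:
send_rows:
  steps:
    - [[0.12, -0.115, 0, 0.06, 0], [0.12, -0.115, 0, 0.06, 0], [0.12, -0.115, 0, 0.06, 0], [0.12, -0.115, 0, 0.06, 0], [0.12, -0.115, 0, 0.05, 0]]

```text
time_s: 3.87
ee_pos: [538.2, -28.4, 7.1]
ee_rot: [-180.0, 0.0, 90.8]
force: [-0.3, -0.2, -1.0]
gripper_width: 11.9
gripper_force: 25.0
```

Call:
send_rows:
  steps:
    - [[0, 0, 0, 0, 0], [0, 0, 0, 0, 0], [0, 0, 0, 0, 0]]

```text
time_s: 4.12
ee_pos: [538.8, -28.9, 7.1]
ee_rot: [-180.0, 0.0, 90.8]
force: [-0.7, 1.1, -1.3]
gripper_width: 11.9
gripper_force: 25.0
```

```bash
cat > edge.py <<'E'
from h import *
# side walls' inner/outer edges along x at y-slices, station vs tray, from depth, both views
def walls(P,y0,y1):
    x,y,z=P[...,0],P[...,1],P[...,2]
    s=(z>46)&(z<63)&(x>460)&(x<640)&(y>y0)&(y<y1);q=P[s]
    mid=(q[:,0].min()+q[:,0].max())/2
    out=[]
    for k in(q[q[:,0]<mid-30],q[q[:,0]>mid+30]): out.append((round(float(np.median(k[:,0])),1),len(k)))
    return out
E
python3 - <<'E'
from edge import *
for n in('top','scene'):
    im,P,K,T=grab(n);np.savez('/tmp/'+n,im=im,P=P,K=K,T=T);print(n)
    for a in(40,60,80,150,175,200): print(a,walls(P,a-12,a+12))
a=np.load('/tmp/top.npz')['im'];b=np.load('/tmp/scene.npz')['im']
t=np.hstack([cv2.resize(a[175:245,210:310],(500,350),interpolation=cv2.INTER_CUBIC),cv2.resize(b[120:220,310:410],(300,300),interpolation=cv2.INTER_CUBIC)[:].repeat(1,0) if 0 else cv2.resize(b[125:230,315:405],(300,350),interpolation=cv2.INTER_CUBIC)])
save('crop2.png',t)
print(env.state()['force'])
E
```

```text
topTraceback (most recent call last):
  File "<stdin>", line 4, in <module>
  File "edge.py", line 6, in walls
    mid=(q[:,0].min()+q[:,0].max())/2
         ~~~~~~~~~~^^
    return umr_minimum(a, axis, None, out, keepdims, initial, where)
ValueError: zero-size array to reduction operation minimum which has no identity
```

Call:
send_rows:
  steps:
    - [[0.04, 0, 0, 0, 0], [0.04, 0, 0, 0, 0], [0.04, 0, 0, 0, 0], [0.04, 0, 0, 0, 0], [0, 0, 0, 0, 0]]

```text
time_s: 4.58
ee_pos: [539.0, -22.3, 7.1]
ee_rot: [180.0, -0.0, 90.8]
force: [0.5, -0.4, -1.2]
gripper_width: 11.9
gripper_force: 25.0
```

Call:
send_rows:
  steps:
    - [[0.03, 0, 0, 0, 0], [0.025, 0, 0, 0, 0], [0, 0, 0, 0, 0]]

```text
time_s: 4.83
ee_pos: [538.8, -21.0, 7.2]
ee_rot: [-180.0, 0.1, 90.8]
force: [-0.3, -3.9, -1.7]
gripper_width: 12.3
gripper_force: 25.0
```

Call:
send_rows:
  steps:
    - [[0.025, 0, 0, 0, 0], [0, 0, 0, 0, 0], [0, 0, 0, 0, 0]]

```text
time_s: 5.08
ee_pos: [538.7, -20.9, 7.2]
ee_rot: [-180.0, 0.1, 90.8]
force: [-1.2, -8.2, -1.1]
gripper_width: 11.9
gripper_force: 25.0
```

Call:
send_rows:
  steps:
    - [[0.025, 0, 0, 0, 0], [0, 0, 0, 0, 0], [0, 0, 0, 0, 0]]

```text
time_s: 5.33
ee_pos: [538.7, -20.9, 7.2]
ee_rot: [-180.0, 0.2, 90.8]
force: [-0.5, -11.9, -0.3]
gripper_width: 11.9
gripper_force: 25.0
```

Call:
send_rows:
  steps:
    - [[0, 0, 0, 0, 0.4], [0, 0, 0, 0, 0.4], [0, 0, 0, 0, 0.4], [0, 0, 0, 0, 0.4], [0, 0, 0, 0, 0.4]]

```text
time_s: 5.75
ee_pos: [538.9, -18.1, 7.2]
ee_rot: [180.0, -0.0, 90.8]
force: [0.4, -0.0, 0.2]
gripper_width: 36.4
gripper_force: 0.0
```

Call:
send_rows:
  steps:
    - [[0, 0, -0.5, 0, 0.4], [0, 0, -0.8, 0, 0.4], [0, 0, -0.8, 0, 0.4], [0, 0, -0.8, 0, 1], [0, 0, -0.6, 0, 1]]

```text
time_s: 6.17
ee_pos: [539.5, -18.1, 149.9]
ee_rot: [179.8, 0.0, 90.8]
force: [-0.5, -1.0, 0.4]
gripper_width: 46.9
gripper_force: 0.0
```

```bash
python3 plan.py 474 -286 140 1.2 1 0.95
```

```text
from [539.5 -18.1 149.9] 90.83 n 14 t 6.17 F [-0.5 -1.   0.4] w 46.9
[[-0.477, -0.124, 0.018, 0.931, 1.0], [-0.487, -0.07, 0.018, 0.931, 1.0], [-0.492, -0.015, 0.018, 0.931, 1.0], [-0.491, 0.04, 0.018, 0.931, 1.0], [-0.483, 0.094, 0.018, 0.931, 1.0]]
[[-0.47, 0.148, 0.018, 0.931, 1.0], [-0.45, 0.199, 0.018, 0.931, 1.0], [-0.425, 0.248, 0.018, 0.931, 1.0], [-0.395, 0.294, 0.018, 0.931, 1.0], [-0.36, 0.336, 0.018, 0.931, 1.0]]
[[-0.32, 0.374, 0.018, 0.931, 1.0], [-0.276, 0.408, 0.018, 0.931, 1.0], [-0.229, 0.436, 0.018, 0.931, 1.0], [-0.179, 0.459, 0.018, 0.931, 1.0]]
```

Call:
send_rows:
  steps:
    - [[-0.48, -0.12, 0.02, 0.93, 1], [-0.49, -0.07, 0.02, 0.93, 1], [-0.49, -0.01, 0.02, 0.93, 1], [-0.49, 0.04, 0.02, 0.93, 1], [-0.48, 0.09, 0.02, 0.93, 1]]

```text
time_s: 6.58
ee_pos: [515.4, -114.5, 143.2]
ee_rot: [180.0, -0.0, 58.6]
force: [0.1, -0.4, 1.1]
gripper_width: 80.4
gripper_force: 0.0
```

Call:
send_rows:
  steps:
    - [[-0.47, 0.15, 0.02, 0.93, 1], [-0.45, 0.2, 0.02, 0.93, 1], [-0.42, 0.25, 0.02, 0.93, 1], [-0.4, 0.29, 0.02, 0.93, 1], [-0.36, 0.34, 0.02, 0.93, 1]]

```text
time_s: 7.0
ee_pos: [492.2, -210.4, 139.1]
ee_rot: [-180.0, -0.0, 26.6]
force: [0.4, 0.1, 0.3]
gripper_width: 91.1
gripper_force: 0.0
```

Call:
send_rows:
  steps:
    - [[-0.32, 0.37, 0.02, 0.93, 1], [-0.28, 0.41, 0.02, 0.93, 1], [-0.23, 0.44, 0.02, 0.93, 1], [-0.18, 0.46, 0.02, 0.93, 1], [0, 0, 0, 0, 1]]

```text
time_s: 7.42
ee_pos: [473.2, -289.3, 135.8]
ee_rot: [179.9, -0.0, 1.0]
force: [0.9, -0.1, 0.4]
gripper_width: 91.0
gripper_force: 0.0
```

```bash
python3 - <<'E'
from trays import *
A={}
for n in('top','scene'):
    im,P,K,T=grab(n);np.savez('/tmp/'+n,im=im,P=P,K=K,T=T);A[n]=im
    x,y,z=P[...,0],P[...,1],P[...,2]
    print(n)
    for a in np.arange(10,245,12):
        s=(z>46)&(z<63)&(x>460)&(x<640)&(y>a)&(y<=a+12);q=P[s][:,0]
        lo,hi=q[q<520],q[q>560]
        print(a,len(lo),len(hi),(lo.min().round(1),np.median(lo).round(1)) if len(lo) else '',(hi.max().round(1),np.median(hi).round(1)) if len(hi) else '')
t=np.hstack([cv2.resize(A['top'][175:245,210:310],(460,350),interpolation=cv2.INTER_CUBIC),cv2.resize(A['scene'][125:230,315:405],(300,350),interpolation=cv2.INTER_CUBIC)])
save('crop2.png',t)
E
python3 plan.py 474 -286 140 1.2 1 0.95
```

```text
top
10 3 5 (np.float64(492.8), np.float64(493.0)) (np.float64(584.8), np.float64(584.4))
22 7 6 (np.float64(490.4), np.float64(492.5)) (np.float64(584.8), np.float64(584.0))
34 3 6 (np.float64(491.8), np.float64(492.3)) (np.float64(584.6), np.float64(583.3))
46 4 9 (np.float64(491.2), np.float64(492.0)) (np.float64(586.8), np.float64(584.0))
58 4 8 (np.float64(491.4), np.float64(491.5)) (np.float64(586.5), np.float64(584.4))
70 7 7 (np.float64(490.4), np.float64(491.0)) (np.float64(587.4), np.float64(585.4))
82 8 7 (np.float64(490.4), np.float64(492.1)) (np.float64(585.6), np.float64(582.9))
94 8 8 (np.float64(490.3), np.float64(491.8)) (np.float64(586.3), np.float64(583.3))
106 9 8 (np.float64(489.3), np.float64(493.5)) (np.float64(585.0), np.float64(583.8))
118 31 27 (np.float64(489.5), np.float64(502.5)) (np.float64(585.6), np.float64(574.9))
130 6 8 (np.float64(488.7), np.float64(490.5)) (np.float64(584.1), np.float64(582.8))
142 8 7 (np.float64(489.0), np.float64(490.9)) (np.float64(584.0), np.float64(580.9))
154 8 7 (np.float64(488.0), np.float64(490.3)) (np.float64(583.9), np.
[... 1763 characters left out ...]
float64(487.5), np.float64(491.6)) (np.float64(585.1), np.float64(583.4))
178 16 14 (np.float64(489.4), np.float64(493.2)) (np.float64(585.2), np.float64(578.6))
190 9 7 (np.float64(488.3), np.float64(491.9)) (np.float64(584.8), np.float64(583.2))
202 8 6 (np.float64(488.3), np.float64(491.7)) (np.float64(584.2), np.float64(583.0))
214 7 7 (np.float64(485.7), np.float64(490.9)) (np.float64(584.1), np.float64(582.8))
226 11 10 (np.float64(488.3), np.float64(491.5)) (np.float64(584.1), np.float64(582.2))
238 24 18 (np.float64(488.7), np.float64(504.2)) (np.float64(584.2), np.float64(571.1))
from [ 473.6 -286.6  135.8] 1.32 n 1 t 7.52 F [0.3 0.6 0.3] w 91.1
[[0.011, -0.014, -0.105, 0.018, 1.0]]
```

View pics/crop2.png

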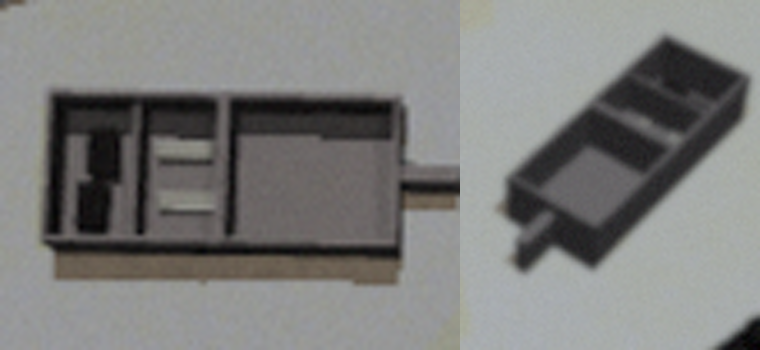

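Crop 2: the trays now meet with no visible gap (left panel, seam at 225,170). Their side walls run in line to within about 1 mm in both views. Now the scoop.

Call:
send_rows:
  steps:
    - [[0.01, -0.01, 0.75, 0.02, 1], [0, 0, 0.75, 0, 1], [0, 0, 0.75, 0, 1], [0, 0, 0.75, 0, 1], [0, 0, 0.33, 0, 1]]

```text
time_s: 7.93
ee_pos: [472.4, -283.5, -0.1]
ee_rot: [-179.8, 0.3, 1.3]
force: [-16.8, 19.8, 189.5]
gripper_width: 91.1
gripper_force: 110.7
```

Call:
send_rows:
  steps:
    - [[0, 0, 0, 0, 0], [0, 0, 0, 0, 0], [0, 0, 0, 0, 0], [0, 0, 0, 0, 0], [0, 0, 0, 0, 0]]
  squeeze: 45

```text
time_s: 8.35
ee_pos: [474.4, -285.7, 3.0]
ee_rot: [-180.0, -0.0, 1.2]
force: [-0.5, 2.0, 0.2]
gripper_width: 60.8
gripper_force: 0.5
```

Call:
send_rows:
  steps:
    - [[0, 0, 0, 0, 0], [0, 0, 0, 0, 0], [0, 0, 0, 0, 0]]

```text
time_s: 8.6
ee_pos: [474.3, -286.0, 3.0]
ee_rot: [-180.0, -0.0, 1.1]
force: [1.5, 2.0, 3.0]
gripper_width: 59.8
gripper_force: 45.0
```

The descent overshot onto the desk, and the wrist reading spiked to 189 N, over the 120 N limit. I can't undo that. From here I'll finish the job with slow approaches near contacts.

Call:
send_rows:
  steps:
    - [[0, 0, -0.2, 0, 0], [0, 0, -0.5, 0, 0], [0, 0, -0.7, 0, 0], [0, 0, -0.8, 0, 0], [0, 0, -0.8, 0, 0]]

```text
time_s: 9.02
ee_pos: [473.3, -286.2, 123.9]
ee_rot: [-180.0, 0.1, 1.2]
force: [0.9, -0.1, -2.4]
gripper_width: 60.0
gripper_force: 45.0
```

Call:
send_rows:
  steps:
    - [[0, 0, -0.7, 0, 0], [0, 0, -0.5, 0, 0], [0, 0, -0.2, 0, 0], [0, 0, 0, 0, 0]]

```text
time_s: 9.35
ee_pos: [474.8, -287.0, 180.9]
ee_rot: [179.8, -0.2, 1.1]
force: [-0.2, -0.5, -2.4]
gripper_width: 59.7
gripper_force: 45.0
```

```bash
python3 - <<'E'
from h import *
im,P,K,T=grab('scene');p=env.state()['ee_pos'];print(p,env.state()['gripper_width'])
c=np.linalg.inv(T)@np.r_[p,1];u,v=(K@(c[:3]/c[2]))[:2];print(u,v);u=int(u);v=int(v)
y0,x0=max(0,v-60),max(0,u-70)
save('lift.png',im[y0:y0+120,x0:x0+140],4)
E
python3 plan.py 537.5 86 180 90.8 0 0.5
```

```text
[ 473.94643203 -286.33968478  178.90891861] 60.273161944113816
241.5552639248873 206.9797381110685
from [ 473.9 -286.3  178.9] 1.15 n 19 t 9.4 F [-0.4  1.  -2.2] w 60.3
[[0.093, -0.488, -0.001, -0.686, 0.0], [0.133, -0.479, -0.001, -0.686, 0.0], [0.172, -0.466, -0.001, -0.686, 0.0], [0.21, -0.45, -0.001, -0.686, 0.0], [0.246, -0.432, -0.001, -0.686, 0.0]]
[[0.281, -0.41, -0.001, -0.686, 0.0], [0.314, -0.385, -0.001, -0.686, 0.0], [0.344, -0.358, -0.001, -0.686, 0.0], [0.373, -0.329, -0.001, -0.686, 0.0], [0.399, -0.297, -0.001, -0.686, 0.0]]
[[0.422, -0.263, -0.001, -0.686, 0.0], [0.442, -0.228, -0.001, -0.686, 0.0], [0.459, -0.191, -0.001, -0.686, 0.0], [0.473, -0.152, -0.001, -0.686, 0.0], [0.484, -0.113, -0.001, -0.686, 0.0]]
[[0.492, -0.072, -0.001, -0.686, 0.0], [0.496, -0.032, -0.001, -0.686, 0.0], [0.497, 0.009, -0.001, -0.686, 0.0], [0.494, 0.05, -0.001, -0.686, 0.0]]
```

View pics/lift.png

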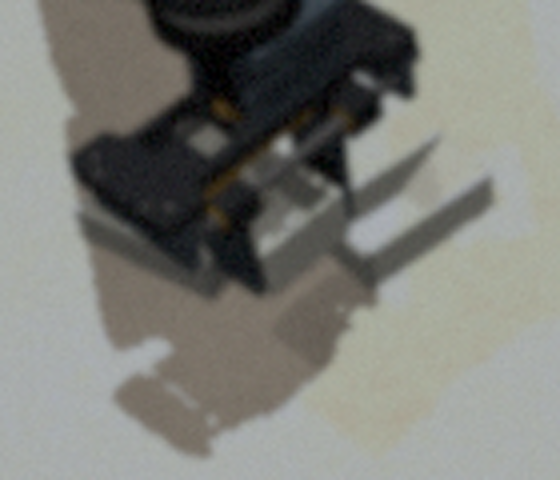

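The scoop is held level in the fingers, lip toward the robot, with caps inside (crop about 300,200). Carrying it over the loose tray.

Call:
send_rows:
  steps:
    - [[0.09, -0.49, 0, -0.69, 0], [0.13, -0.48, 0, -0.69, 0], [0.17, -0.47, 0, -0.69, 0], [0.21, -0.45, 0, -0.69, 0], [0.25, -0.43, 0, -0.69, 0]]

```text
time_s: 9.82
ee_pos: [489.1, -186.7, 176.2]
ee_rot: [-179.8, 0.2, 25.1]
force: [0.8, 0.6, -2.5]
gripper_width: 59.8
gripper_force: 45.0
```

Call:
send_rows:
  steps:
    - [[0.28, -0.41, 0, -0.69, 0], [0.31, -0.38, 0, -0.69, 0], [0.34, -0.36, 0, -0.69, 0], [0.37, -0.33, 0, -0.69, 0], [0.4, -0.3, 0, -0.69, 0]]

```text
time_s: 10.23
ee_pos: [505.1, -89.1, 176.3]
ee_rot: [-179.8, 0.2, 48.8]
force: [0.5, -0.2, -2.2]
gripper_width: 59.6
gripper_force: 45.0
```

Call:
send_rows:
  steps:
    - [[0.42, -0.26, 0, -0.69, 0], [0.44, -0.23, 0, -0.69, 0], [0.46, -0.19, 0, -0.69, 0], [0.47, -0.15, 0, -0.69, 0], [0.48, -0.11, 0, -0.69, 0]]

```text
time_s: 10.65
ee_pos: [521.3, 8.3, 176.2]
ee_rot: [-179.7, 0.1, 72.6]
force: [0.3, 1.6, -1.8]
gripper_width: 60.0
gripper_force: 45.0
```

Call:
send_rows:
  steps:
    - [[0.49, -0.07, 0, -0.69, 0], [0.5, -0.03, 0, -0.69, 0], [0.5, 0.01, 0, -0.69, 0], [0.49, 0.05, 0, -0.65, 0], [0, 0, 0, 0, 0]]

```text
time_s: 11.07
ee_pos: [535.0, 88.7, 176.2]
ee_rot: [-179.8, -0.1, 91.3]
force: [0.2, 0.3, -2.2]
gripper_width: 59.7
gripper_force: 45.0
```

```bash
python3 plan.py 537.5 86 116 90.8 0 0.4
```

```text
from [535.   88.7 176.2] 91.29 n 4 t 11.07 F [ 0.2  0.3 -2.2] w 59.7
[[-0.017, 0.015, 0.377, 0.018, 0.0], [-0.017, 0.015, 0.377, 0.018, 0.0], [-0.017, 0.015, 0.377, 0.018, 0.0], [-0.017, 0.015, 0.377, 0.018, 0.0]]
```

Call:
send_rows:
  steps:
    - [[-0.02, 0.02, 0.2, 0.02, 0], [-0.02, 0.02, 0.4, 0.02, 0], [-0.02, 0.01, 0.4, 0.02, 0], [-0.01, 0.01, 0.35, 0.02, 0], [0, 0, 0.15, 0, 0]]

```text
time_s: 11.48
ee_pos: [535.8, 81.6, 115.1]
ee_rot: [-179.6, 0.1, 90.4]
force: [-0.3, 0.9, -1.8]
gripper_width: 59.9
gripper_force: 45.0
```

Call:
send_rows:
  steps:
    - [[0, 0, 0, 0, 0], [0, 0, 0, 0, 0], [0, 0, 0, 0, 0], [0, 0, 0, 0, 0], [0, 0, 0, 0, 0]]
  squeeze: 10

```text
time_s: 11.9
ee_pos: [538.7, 83.1, 119.5]
ee_rot: [179.9, -0.0, 90.5]
force: [-0.0, 0.6, -1.4]
gripper_width: 59.7
gripper_force: 10.0
```

```bash
cat > tilt.py <<'E'
from h import *
def tilt():
    # scoop points near the tool, height versus y in the half at -y of the grip
    im,P,K,T=grab('scene');s=env.state();p=s['ee_pos'];q=P.reshape(-1,3)
    k=(abs(q[:,0]-p[0])<40)&(q[:,1]<p[1]-22)&(q[:,1]>p[1]-125)&(q[:,2]>62)&(q[:,2]<p[2]+60);q=q[k]
    print('pts',len(q),'F',s['force'].round(1),'tau',s['torque'].round(2),'w',round(s['gripper_width'],1),p.round(1))
    for a in range(-120,-20,20):
        m=q[(q[:,1]-p[1]>a)&(q[:,1]-p[1]<=a+20)]
        if len(m):print(a,len(m),m[:,2].min().round(),m[:,2].max().round())
    return im,p,K,T
if __name__=='__main__':tilt()
E
python3 tilt.py
```

```text
pts 527 F [-0.5 -0.9 -1.4] tau [ 0.07 -0.08 -0.03] w 59.9 [538.6  83.2 119.4]
-100 129 119.0 155.0
-80 116 119.0 155.0
-60 141 114.0 155.0
-40 141 117.0 155.0
```

Call:
send_rows:
  steps:
    - [[0, 0, 0, 0, 0], [0, 0, 0, 0, 0], [0, 0, 0, 0, 0], [0, 0, 0, 0, 0], [0, 0, 0, 0, 0]]
  squeeze: 6

```text
time_s: 12.37
ee_pos: [538.2, 83.2, 118.7]
ee_rot: [-180.0, 0.0, 90.5]
force: [0.1, -0.0, -0.7]
gripper_width: 59.9
gripper_force: 6.0
```

```bash
python3 tilt.py
```

```text
pts 525 F [ 0.1  0.2 -3. ] tau [ 0.08 -0.03  0.01] w 59.8 [538.2  83.1 118.7]
-100 126 117.0 154.0
-80 115 119.0 154.0
-60 137 116.0 154.0
-40 147 115.0 153.0
```

Call:
send_rows:
  steps:
    - [[0, 0, 0, 0, 0], [0, 0, 0, 0, 0], [0, 0, 0, 0, 0], [0, 0, 0, 0, 0], [0, 0, 0, 0, 0]]
  squeeze: 4.5

```text
time_s: 12.83
ee_pos: [538.2, 83.1, 118.7]
ee_rot: [180.0, 0.0, 90.5]
force: [0.0, -0.7, -0.7]
gripper_width: 60.2
gripper_force: 4.5
```

```bash
python3 tilt.py
```

```text
pts 524 F [-0.5 -0.4 -1. ] tau [ 0.05 -0.07  0.01] w 59.8 [538.2  83.1 118.7]
-100 128 117.0 154.0
-80 114 116.0 154.0
-60 136 116.0 154.0
-40 146 114.0 154.0
```

Call:
send_rows:
  steps:
    - [[0, 0, 0, 0, 0], [0, 0, 0, 0, 0], [0, 0, 0, 0, 0], [0, 0, 0, 0, 0]]
  squeeze: 3

```text
time_s: 13.22
ee_pos: [538.2, 83.1, 118.7]
ee_rot: [-180.0, 0.0, 90.5]
force: [-0.2, -0.3, -1.3]
gripper_width: 59.9
gripper_force: 3.0
```

```bash
python3 tilt.py
```

```text
pts 593 F [ 0.2 -0.3 -1.2] tau [-0.02 -0.1  -0.05] w 59.9 [538.2  83.1 118.7]
-100 96 85.0 117.0
-80 155 81.0 127.0
-60 150 92.0 136.0
-40 192 94.0 142.0
```

It's pivoting at 3 N. Let it swing on.

Call:
send_rows:
  steps:
    - [[0, 0, 0, 0, 0], [0, 0, 0, 0, 0], [0, 0, 0, 0, 0]]

```text
time_s: 13.52
ee_pos: [538.2, 83.1, 118.7]
ee_rot: [-180.0, 0.0, 90.5]
force: [-0.4, 0.2, -1.7]
gripper_width: 60.1
gripper_force: 3.0
```

Run:
```python
from tilt import *
im,p,K,T=tilt()
c=np.linalg.inv(T)@np.r_[p,1];u,v=(K@(c[:3]/c[2]))[:2].astype(int)
save('tip.png',im[max(0,v-60):v+60,max(0,u-70):u+70],4)
```

```text
pts 578 F [-0.  -0.3 -1.1] tau [ 0.01 -0.12 -0.  ] w 60.2 [538.2  83.1 118.7]
-100 49 89.0 100.0
-80 159 69.0 113.0
-60 171 77.0 126.0
-40 199 87.0 142.0
```

View pics/tip.png

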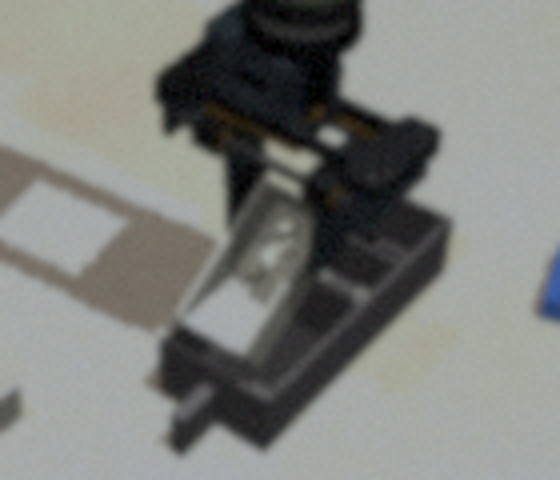

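Picture: the scoop is tilted about 36° over the loose tray (crop 250,290), caps still inside, with the lip close to the −y wall. I'll shift +y 14 mm while it continues to tip.

Call:
send_rows:
  steps:
    - [[0.07, 0, 0, 0, 0], [0.07, 0, 0, 0, 0], [0.07, 0, 0, 0, 0], [0.07, 0, 0, 0, 0], [0.07, 0, 0, 0, 0]]

```text
time_s: 13.98
ee_pos: [538.1, 97.5, 118.7]
ee_rot: [180.0, 0.0, 90.5]
force: [0.7, 0.1, -1.9]
gripper_width: 60.0
gripper_force: 3.0
```

```bash
python3 tilt.py
```

```text
pts 551 F [-0.5  0.6 -1.7] tau [ 0.08 -0.07 -0.01] w 60.2 [538.1  98.  118.7]
-100 50 86.0 100.0
-80 155 67.0 119.0
-60 168 74.0 123.0
-40 178 84.0 136.0
```

Call:
send_rows:
  steps:
    - [[0, 0, 0, 0, 0], [0, 0, 0, 0, 0], [0, 0, 0, 0, 0], [0, 0, 0, 0, 0], [0, 0, 0, 0, 0]]

```text
time_s: 14.45
ee_pos: [538.1, 97.0, 118.8]
ee_rot: [180.0, 0.0, 90.5]
force: [-0.3, -0.7, -3.1]
gripper_width: 59.7
gripper_force: 3.0
```

```bash
python3 tilt.py
```

```text
pts 553 F [ 0.5 -0.6 -2.4] tau [-0.   -0.07  0.01] w 60.3 [538.1  97.  118.7]
-100 40 86.0 95.0
-80 155 67.0 109.0
-60 169 71.0 123.0
-40 189 85.0 137.0
```

The tilt stalled at about 37° as the gravity torque matched the pad friction. I'll lower so the lip is inside the tray, then use small up/down shakes to ratchet it further.

Call:
send_rows:
  steps:
    - [[0.01, 0, 0.1, 0, 0], [0.02, 0, 0.2, 0, 0], [0.02, 0, 0.2, 0, 0], [0.02, 0, 0.2, 0, 0], [0, 0, 0.1, 0, 0]]

```text
time_s: 14.92
ee_pos: [537.1, 99.9, 84.9]
ee_rot: [-179.8, 0.0, 90.5]
force: [-0.0, 0.3, -1.5]
gripper_width: 60.1
gripper_force: 3.0
```

Call:
send_rows:
  steps:
    - [[0, 0, -0.35, 0, 0], [0, 0, 0.35, 0, 0], [0, 0, -0.35, 0, 0], [0, 0, 0.35, 0, 0], [0, 0, 0, 0, 0]]

```text
time_s: 15.33
ee_pos: [538.5, 100.1, 85.8]
ee_rot: [180.0, -0.0, 90.5]
force: [0.4, 0.1, -0.7]
gripper_width: 60.3
gripper_force: 3.0
```

```bash
python3 tilt.py
```

```text
pts 23 F [ 0.1  0.3 -2.1] tau [ 0.02 -0.12 -0.01] w 60.2 [537.9 100.   86.1]
-40 23 62.0 81.0
```

Run:
```python
from tilt import *
im,p,K,T=tilt()
c=np.linalg.inv(T)@np.r_[p,1];u,v=(K@(c[:3]/c[2]))[:2].astype(int)
save('tip2.png',im[max(0,v-60):v+60,max(0,u-70):u+70],4)
```

```text
pts 24 F [-0.7  0.3 -2.1] tau [-0.05 -0.14  0.01] w 60.0 [537.6  99.9  86.2]
-40 24 62.0 77.0
```

View pics/tip2.png

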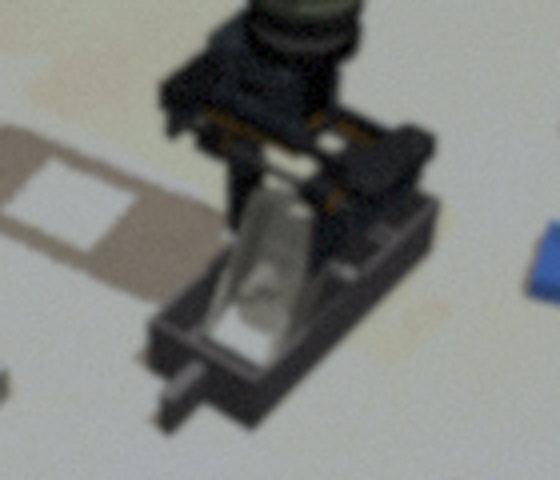

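Picture: the scoop is now at about 60°, lip inside the tray (crop 240,335), caps still at the foot of the ramp. More shaking.

Call:
send_rows:
  steps:
    - [[0, 0, -0.4, 0, 0], [0, 0, 0.35, 0, 0], [0, 0, -0.4, 0, 0], [0, 0, 0.35, 0, 0], [0, 0, 0, 0, 0]]

```text
time_s: 15.85
ee_pos: [538.4, 100.0, 90.4]
ee_rot: [180.0, 0.0, 90.5]
force: [1.3, 0.9, 0.7]
gripper_width: 60.0
gripper_force: 3.0
```

Call:
send_rows:
  steps:
    - [[0, 0, -0.4, 0, 0], [0, 0, 0.35, 0, 0], [0, 0, -0.4, 0, 0], [0, 0, 0.35, 0, 0], [0, 0, 0, 0, 0]]

```text
time_s: 16.27
ee_pos: [536.4, 99.6, 93.4]
ee_rot: [-179.8, 0.1, 90.5]
force: [-0.3, 0.9, -1.5]
gripper_width: 59.9
gripper_force: 3.0
```

Run:
```python
from tilt import *
im,p,K,T=tilt()
c=np.linalg.inv(T)@np.r_[p,1];u,v=(K@(c[:3]/c[2]))[:2].astype(int)
save('tip3.png',im[max(0,v-60):v+60,max(0,u-70):u+70],4)
```

```text
pts 6 F [-0.1 -0.2 -1.4] tau [ 0.   -0.14  0.04] w 60.0 [536.4  99.6  93.8]
-40 6 62.0 71.0
```

View pics/tip3.png

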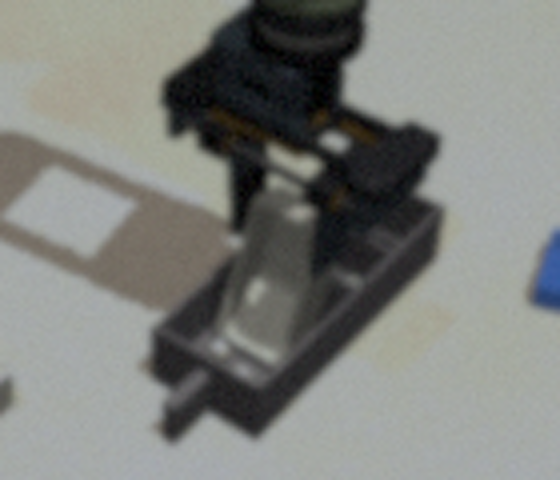

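Picture: the scoop is near 75°. At least two caps are in the tray (crop 217,345 and 245,370), and one is still in the scoop at (258,290). Shake again.

Call:
send_rows:
  steps:
    - [[0, 0, -0.4, 0, 0], [0, 0, 0.4, 0, 0], [0, 0, -0.4, 0, 0], [0, 0, 0.4, 0, 0], [0, 0, 0, 0, 0]]

```text
time_s: 16.73
ee_pos: [537.8, 99.9, 94.0]
ee_rot: [-179.9, 0.0, 90.5]
force: [0.2, 0.4, -0.1]
gripper_width: 59.9
gripper_force: 3.0
```

Call:
send_rows:
  steps:
    - [[0, 0, -0.4, 0, 0], [0, 0, 0.4, 0, 0], [0, 0, -0.4, 0, 0], [0, 0, 0.4, 0, 0], [0, 0, 0, 0, 0]]

```text
time_s: 17.15
ee_pos: [537.7, 99.9, 94.1]
ee_rot: [-179.9, 0.0, 90.5]
force: [0.0, -0.0, -0.8]
gripper_width: 60.6
gripper_force: 3.0
```

Call:
send_rows:
  steps:
    - [[0, 0, -0.1, 0, 0], [0, 0, -0.2, 0, 0], [0, 0, -0.3, 0, 0], [0, 0, -0.3, 0, 0], [0, 0, -0.1, 0, 0]]
  squeeze: 15

```text
time_s: 17.57
ee_pos: [538.8, 100.1, 137.2]
ee_rot: [179.8, -0.0, 90.5]
force: [0.3, -0.2, -0.9]
gripper_width: 60.0
gripper_force: 14.9
```

```bash
cat > caps.py <<'E'
from h import *
def caps(im,P):
    g=cv2.cvtColor(im,cv2.COLOR_RGB2GRAY);x,y,z=P[...,0],P[...,1],P[...,2]
    m=((g>120)&(x>488)&(x<590)&(y>0)&(y<122)&(z>2)&(z<40)).astype(np.uint8)
    n,l,st,c=cv2.connectedComponentsWithStats(m)
    for i in range(1,n):
        if st[i,4]>4: print('cap?',st[i].tolist(),np.nanmean(P[l==i],0).round(1),'gray',g[l==i].mean().round())
E
python3 - <<'E'
from caps import *
from tilt import tilt
im,p,K,T=tilt()
for n in('scene','top'):
    im,P,K,T=grab(n);print(n);caps(im,P)
    if n=='scene':
        q=P.reshape(-1,3);k=(abs(q[:,0]-p[0])<29)&(abs(q[:,1]-p[1])<60)&(q[:,2]>60)&(q[:,2]<p[2]+5);q=q[k]
        print('scoop',len(q),q.min(0).round(),q.max(0).round())
        c=np.linalg.inv(T)@np.r_[p,1];u,v=(K@(c[:3]/c[2]))[:2].astype(int)
        save('tip4.png',im[max(0,v-60):v+70,max(0,u-70):u+70],4)
E
```

```text
pts 119 F [-0.2  0.2 -1.2] tau [-0.03 -0.1   0.  ] w 60.1 [539.  100.1 137.2]
-40 119 62.0 114.0
scene
cap? [344, 181, 4, 4, 14] [519.9  48.8  16.4] gray 137.0
cap? [350, 187, 4, 3, 7] [545.1  44.9  12.6] gray 129.0
scoop 577 [511.  62.  60.] [568. 125. 141.]
top
cap? [286, 206, 3, 4, 10] [547.2  36.9  17.5] gray 140.0
cap? [281, 215, 4, 4, 14] [518.7  48.9  15.2] gray 138.0
cap? [286, 216, 5, 4, 16] [515.8  31.3  15.3] gray 141.0
```

View pics/tip4.png

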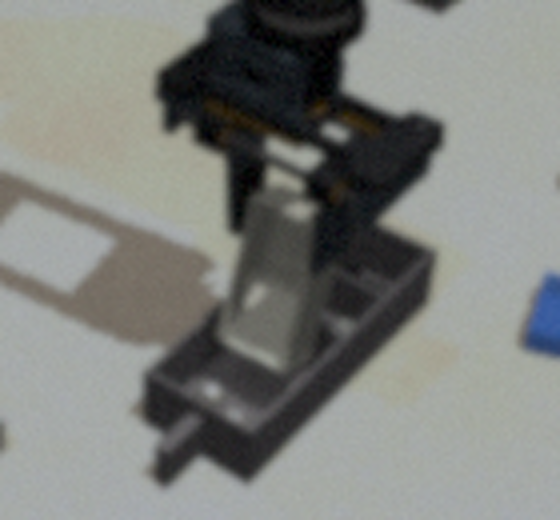

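Picture: two caps are visible in the tray (crop 212,390 and 235,412), and the top view shows three. There's a bright spot inside the scoop at crop (255,292), which could be the fourth cap. Checking numerically.

Run:
```python
from h import *
im,P,K,T=grab('scene');p=env.state()['ee_pos']
c=np.linalg.inv(T)@np.r_[p,1];u,v=(K@(c[:3]/c[2]))[:2].astype(int)
u0,v0=max(0,u-70),max(0,v-60);print(u0,v0)
cu,cv_=u0+255//4,v0+292//4
print(cv2.cvtColor(im,7)[cv_-5:cv_+8,cu-6:cu+9])
for k in range(3):print('xyz'[k]);print(P[cv_-5:cv_+8:2,cu-6:cu+9:2,k].round(0))
```

```text
293 85
[[139 108  81  64  62  70  67  70  75  73  77  73  71  74  76]
 [130  98  77  69  68  75  76  79  81  82  78  75  77  73  73]
 [124  91  73  68  78  82  88  97  99  88  87  83  80  78  75]
 [117  84  67  66  82  99 112 121 115 106  95  90  85  81  78]
 [107  80  66  70  89 116 138 143 132 117 106  99  94  89  82]
 [101  71  62  75 101 130 149 150 138 119 109 105 102  94  93]
 [ 88  71  68  84 113 141 149 146 128 115 107 106 104 102  99]
 [ 82  70  65  94 124 143 142 132 116 109 105 105 104 103 100]
 [ 79  67  76  98 122 131 126 114 110 107 104 106 105 104 107]
 [ 79  74  84  97 112 118 113 109 107 109 109 104 106 103 108]
 [ 79  79  87  97 105 108 109 109 109 108 104 106 106 105 105]
 [ 83  82  95 103 106 105 106 108 106 105 103 102 105 107 102]
 [ 88  93 102 107 105 106 108 107 106 102 105 107 104 106 103]]
x
[[443. 513. 515. 514. 516. 524. 530. 535.]
 [511. 514. 516. 515. 517. 524. 531. 537.]
 [512. 514. 513. 516. 522. 528. 531. 539.]
 [515. 514. 514. 520. 525. 532. 536. 540.]
 [514. 514. 518. 522. 528. 536. 540. 545.]
 [516. 516. 519. 526. 533. 539. 543. 549.]
 [514. 518. 524. 529. 534. 541. 545. 552.]]
y
[[172.  82.  90. 101. 109. 107. 109. 112.]
 [ 77.  83.  89. 100. 108. 108. 108. 109.]
 [ 76.  82.  94.  99. 101. 102. 108. 107.]
 [ 73.  84.  93.  94.  98.  98. 102. 105.]
 [ 74.  83.  88.  93.  94.  92.  96. 100.]
 [ 72.  81.  87.  87.  88.  89.  92.  94.]
 [ 74.  79.  81.  84.  86.  86.  90.  91.]]
z
[[  1. 106. 102.  94.  88.  95.  97.  98.]
 [101.  98.  95.  87.  82.  87.  91.  93.]
 [ 94.  91.  83.  80.  82.  85.  83.  88.]
 [ 91.  82.  75.  78.  78.  83.  83.  82.]
 [ 82.  75.  74.  73.  76.  81.  81.  81.]
 [ 76.  70.  67.  71.  75.  77.  78.  81.]
 [ 66.  65.  66.  67.  69.  73.  73.  76.]]
```

The spot is as bright as a cap (150, against about 107 for the aluminium) and sits at the ramp foot against the side wall, so the fourth cap is stuck there. I'll grip firmly and shake it loose over the tray.

Call:
send_rows:
  steps:
    - [[0, 0, 0, 0, 0], [0, 0.2, -0.4, 0, 0], [0, -0.3, 0.4, 0, 0], [0, 0.3, -0.5, 0, 0], [0, -0.2, 0.5, 0, 0]]
  squeeze: 40

```text
time_s: 18.18
ee_pos: [542.2, 100.3, 138.0]
ee_rot: [179.4, -0.1, 90.5]
force: [3.6, -0.1, -0.3]
gripper_width: 59.8
gripper_force: 39.9
```

Call:
send_rows:
  steps:
    - [[0.2, 0, -0.6, 0, 0], [-0.2, 0.2, 0.6, 0, 0], [0.2, -0.2, -0.6, 0, 0], [-0.2, 0, 0.6, 0, 0], [0, 0, 0, 0, 0]]

```text
time_s: 18.6
ee_pos: [535.7, 99.0, 131.7]
ee_rot: [-179.6, 0.1, 90.5]
force: [-1.0, -0.1, -2.4]
gripper_width: 59.6
gripper_force: 39.9
```

```bash
cat > spot.py <<'E'
from caps import *
def spot():
    for n in('scene','top'):
        im,P,K,T=grab(n);p=env.state()['ee_pos'];print(n,p.round(1));caps(im,P)
        if n=='scene':
            g=cv2.cvtColor(im,7)
            k=(g>122)&(abs(P[...,0]-p[0])<26)&(abs(P[...,1]-p[1])<45)&(P[...,2]>60)&(P[...,2]<p[2]-15)
            print('bright in scoop',k.sum(),np.nanmean(P[k],0).round(),g[k].max() if k.any() else 0)
if __name__=='__main__':spot()
E
python3 spot.py
```

```text
scene [536.   99.4 132.6]
cap? [344, 181, 4, 4, 14] [520.7  47.7  17.9] gray 137.0
cap? [350, 187, 4, 3, 9] [543.7  46.9  10.1] gray 128.0
bright in scoop 19 [516.  93.  75.] 149
top [536.9  99.7 133.6]
cap? [285, 206, 4, 4, 12] [546.8  37.1  17.2] gray 139.0
cap? [281, 215, 4, 4, 15] [518.8  49.3  15. ] gray 137.0
cap? [287, 216, 4, 4, 14] [514.9  30.2  16.8] gray 142.0
```

Call:
send_rows:
  steps:
    - [[0, 0, -0.3, 0, 0], [0, 0, -0.6, 0, 0], [0, 0, -0.7, 0, 0], [0, 0, -0.7, 0, 0], [0, 0, -0.5, 0, 0]]

```text
time_s: 19.12
ee_pos: [538.7, 100.2, 249.8]
ee_rot: [179.8, -0.0, 90.5]
force: [0.2, 0.0, -1.5]
gripper_width: 59.9
gripper_force: 39.9
```

Call:
send_rows:
  steps:
    - [[0, 0, -0.5, 0, 0], [0, 0, -0.2, 0, 0], [0, 0, 0, 0, 0]]

```text
time_s: 19.37
ee_pos: [539.1, 100.2, 277.1]
ee_rot: [179.7, -0.0, 90.5]
force: [-0.4, -0.3, -1.7]
gripper_width: 59.9
gripper_force: 39.9
```

```bash
python3 spot.py
```

```text
scene [538.2 100.  275.2]
cap? [344, 181, 5, 4, 15] [519.1  51.7  14.8] gray 137.0
cap? [350, 187, 4, 3, 7] [544.9  45.2  11.6] gray 127.0
bright in scoop 81 [534.  71. 204.] 161
top [537.6 100.  274. ]
cap? [286, 206, 3, 4, 12] [547.4  36.2  18.3] gray 139.0
cap? [281, 215, 4, 4, 15] [518.7  49.2  16. ] gray 138.0
cap? [287, 216, 4, 4, 14] [515.8  31.   15. ] gray 144.0
```

Run:
```python
from h import *
im,P,K,T=grab('scene');a,_,_,_=grab('top')
b=np.clip(im.astype(float)*1.3,0,255).astype(np.uint8)
p=env.state()['ee_pos'];c=np.linalg.inv(T)@np.r_[p,1];u,v=(K@(c[:3]/c[2]))[:2].astype(int);print(u,v)
s=cv2.resize(b[v-20:v+100,u-50:u+40],(450,600),interpolation=cv2.INTER_CUBIC)
t=cv2.resize(a[170:290,230:300],(350,600),interpolation=cv2.INTER_CUBIC)
save('last.png',np.hstack([s,t]))
```

```text
366 104
```

View pics/last.png

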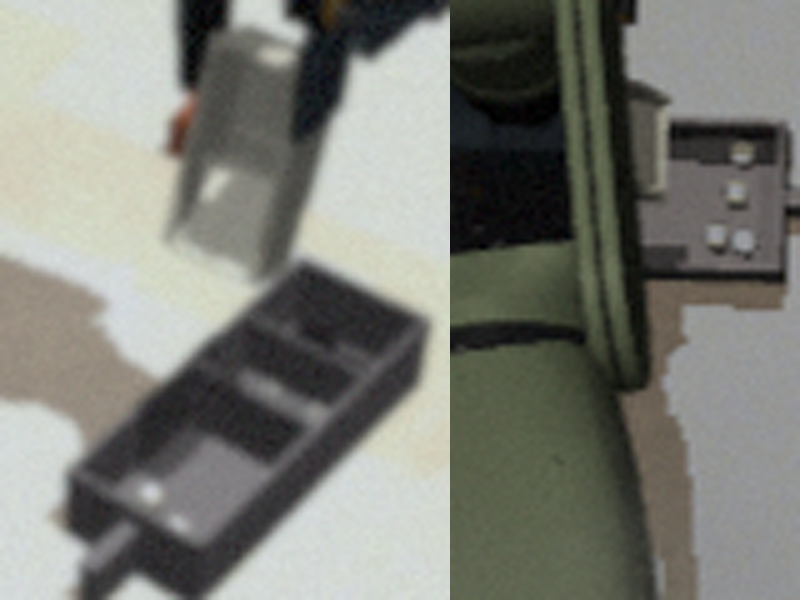

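Last picture, right panel: all four caps lie in the loose tray, at (741,153), (736,193), (717,238) and (743,240). The bright spot in the scoop was only a patch of light. Now I'll carry the scoop back to its clear area.

```bash
python3 plan.py 388 -300 200 1 0 0.75
```

```text
from [537.2  99.8 273. ] 90.47 n 15 t 19.57 F [-0.2 -0.3 -2.5] w 60.0
[[-0.664, -0.254, 0.122, 0.868, 0.0], [-0.687, -0.184, 0.122, 0.868, 0.0], [-0.703, -0.111, 0.122, 0.868, 0.0], [-0.71, -0.038, 0.122, 0.868, 0.0], [-0.71, 0.036, 0.122, 0.868, 0.0]]
[[-0.703, 0.11, 0.122, 0.868, 0.0], [-0.688, 0.182, 0.122, 0.868, 0.0], [-0.665, 0.253, 0.122, 0.868, 0.0], [-0.635, 0.32, 0.122, 0.868, 0.0], [-0.598, 0.385, 0.122, 0.868, 0.0]]
[[-0.555, 0.445, 0.122, 0.868, 0.0], [-0.506, 0.5, 0.122, 0.868, 0.0], [-0.451, 0.55, 0.122, 0.868, 0.0], [-0.392, 0.594, 0.122, 0.868, 0.0], [-0.328, 0.631, 0.122, 0.868, 0.0]]
```

Call:
send_rows:
  steps:
    - [[-0.66, -0.25, 0.1, 0.87, 0], [-0.69, -0.18, 0.12, 0.87, 0], [-0.7, -0.11, 0.12, 0.87, 0], [-0.71, -0.04, 0.12, 0.87, 0], [-0.71, 0.04, 0.12, 0.87, 0]]

```text
time_s: 19.98
ee_pos: [487.3, -34.1, 249.9]
ee_rot: [-179.9, 0.1, 60.3]
force: [-0.5, -0.9, -2.2]
gripper_width: 59.7
gripper_force: 39.9
```

Call:
send_rows:
  steps:
    - [[-0.7, 0.11, 0.12, 0.87, 0], [-0.69, 0.18, 0.12, 0.87, 0], [-0.66, 0.25, 0.12, 0.87, 0], [-0.63, 0.32, 0.12, 0.87, 0], [-0.6, 0.38, 0.12, 0.87, 0]]

```text
time_s: 20.4
ee_pos: [437.2, -166.7, 226.1]
ee_rot: [-179.9, 0.1, 30.4]
force: [0.6, 0.3, -1.3]
gripper_width: 59.8
gripper_force: 39.9
```

Call:
send_rows:
  steps:
    - [[-0.55, 0.44, 0.12, 0.87, 0], [-0.51, 0.5, 0.12, 0.87, 0], [-0.45, 0.55, 0.12, 0.87, 0], [-0.39, 0.59, 0.12, 0.87, 0], [-0.33, 0.63, 0.12, 0.87, 0]]

```text
time_s: 20.82
ee_pos: [386.9, -299.2, 202.0]
ee_rot: [-179.9, 0.1, 0.4]
force: [1.3, -0.9, -0.8]
gripper_width: 59.9
gripper_force: 39.9
```

Call:
send_rows:
  steps:
    - [[0, 0, 0, 0, 0], [0, 0, 0, 0, 0], [0, 0, 0, 0, 0]]

```text
time_s: 21.07
ee_pos: [387.9, -297.9, 202.7]
ee_rot: [-179.9, 0.1, 0.8]
force: [-0.3, -0.1, -2.5]
gripper_width: 59.7
gripper_force: 39.9
```

```bash
cat > look.py <<'E'
from h import *
# scoop profile relative to the tool: x bins, z range, within +-35 in y
im,P,K,T=grab('scene');s=env.state();p=s['ee_pos'];q=P.reshape(-1,3)-p
q=q[(abs(q[:,1])<34)&(abs(q[:,0])<125)&(q[:,2]+p[2]>8)&(q[:,2]<16)]
print(p.round(1),s['ee_rot'].round(1),'F',s['force'].round(1),'w',round(s['gripper_width'],1),'t',s['time_s'],len(q))
for a in range(-120,120,20):
    m=q[(q[:,0]>a)&(q[:,0]<=a+20)]
    if len(m)>3:print(a,len(m),'z',(m[:,2].min()+p[2]).round(),(m[:,2].max()+p[2]).round())
E
python3 look.py
```

```text
[ 388.2 -297.6  203. ] [-179.9    0.     0.8] F [ 0.  -0.1 -1.5] w 59.7 t 21.1167 621
-100 20 z 9.0 35.0
-80 41 z 9.0 39.0
-60 41 z 8.0 37.0
-40 29 z 120.0 173.0
-20 104 z 112.0 216.0
0 191 z 132.0 219.0
20 195 z 180.0 219.0
```

Call:
send_rows:
  steps:
    - [[0.04, 0, 0.3, 0, 0], [0.04, 0, 0.6, 0, 0], [0.04, 0, 0.6, 0, 0], [0.04, 0, 0.5, 0, 0], [0.04, 0, 0.3, 0, 0]]

```text
time_s: 21.53
ee_pos: [395.8, -296.3, 109.5]
ee_rot: [-179.9, 0.1, 0.9]
force: [0.1, 1.1, -2.7]
gripper_width: 60.2
gripper_force: 39.9
```

Call:
send_rows:
  steps:
    - [[0, 0, 0.1, 0, 0], [0, 0, 0, 0, 0], [0, 0, 0, 0, 0]]
  squeeze: 8

```text
time_s: 21.78
ee_pos: [396.9, -298.1, 108.2]
ee_rot: [180.0, -0.0, 0.8]
force: [0.2, -0.5, -0.3]
gripper_width: 60.3
gripper_force: 8.0
```

```bash
python3 look.py
```

```text
[ 397.1 -298.4  108.6] [ 1.799e+02 -1.000e-01  8.000e-01] F [ 0.3  0.2 -1. ] w 60.1 t 21.8333 385
-40 24 z 27.0 77.0
-20 73 z 19.0 89.0
0 144 z 38.0 124.0
20 141 z 85.0 125.0
```

Call:
send_rows:
  steps:
    - [[0, 0, 0.1, 0, 0], [0, 0, 0.1, 0, 0], [0, 0, 0.1, 0, 0], [0, 0, 0.1, 0, 0], [0, 0, 0, 0, 0]]

```text
time_s: 22.25
ee_pos: [395.7, -298.0, 90.7]
ee_rot: [-179.9, 0.1, 0.7]
force: [-0.3, 0.8, -2.3]
gripper_width: 60.1
gripper_force: 8.0
```

Call:
send_rows:
  steps:
    - [[0.05, 0, 0.1, 0, 0], [0.05, 0, 0.1, 0, 0], [0.05, 0, 0.1, 0, 0], [0.05, 0, 0.1, 0, 0], [0, 0, 0, 0, 0]]

```text
time_s: 22.67
ee_pos: [407.7, -299.6, 77.4]
ee_rot: [179.8, -0.4, 0.7]
force: [2.5, 0.7, 7.7]
gripper_width: 60.1
gripper_force: 8.0
```

```bash
python3 look.py
```

```text
[ 407.6 -299.6   77.4] [179.8  -0.4   0.7] F [3.2 2.5 7.7] w 59.9 t 22.7167 204
-100 5 z 35.0 38.0
-80 17 z 11.0 35.0
-40 31 z 9.0 57.0
-20 40 z 10.0 92.0
0 66 z 31.0 93.0
20 45 z 65.0 93.0
```

Call:
send_rows:
  steps:
    - [[0.15, 0, 0.01, 0, 0], [0.15, 0, 0.03, 0, 0], [0.15, 0, 0.05, 0, 0], [0.15, 0, 0.07, 0, 0], [0, 0, 0, 0, 0]]
  squeeze: 5

```text
time_s: 23.13
ee_pos: [429.7, -298.2, 68.5]
ee_rot: [180.0, -0.1, 0.8]
force: [1.2, -0.5, 0.1]
gripper_width: 59.9
gripper_force: 5.0
```

```bash
python3 look.py
```

```text
[ 429.  -297.8   68.6] [-180.    -0.     0.8] F [1.6 0.1 0.4] w 60.2 t 23.1833 201
-120 16 z 31.0 39.0
-100 4 z 12.0 21.0
-60 45 z 10.0 47.0
-40 47 z 8.0 68.0
-20 25 z 32.0 84.0
0 13 z 44.0 82.0
20 46 z 65.0 85.0
```

Call:
send_rows:
  steps:
    - [[0.2, 0, 0.07, 0, 0], [0.2, 0, 0.09, 0, 0], [0.2, 0, 0.11, 0, 0], [0.15, 0, 0.12, 0, 0], [0, 0, 0, 0, 0]]

```text
time_s: 23.6
ee_pos: [459.4, -297.3, 52.3]
ee_rot: [-180.0, 0.0, 0.8]
force: [-0.6, 0.1, -1.5]
gripper_width: 60.2
gripper_force: 5.0
```

```bash
python3 look.py
```

```text
[ 458.7 -297.2   52.6] [-180.     0.     0.8] F [-0.2 -0.4 -1. ] w 60.1 t 23.65 301
-120 5 z 9.0 16.0
-80 7 z 21.0 28.0
-60 30 z 13.0 51.0
-40 77 z 17.0 57.0
-20 24 z 24.0 68.0
0 8 z 46.0 67.0
20 148 z 50.0 68.0
```

Call:
send_rows:
  steps:
    - [[0.13, 0, 0.12, 0, 0], [0.13, 0, 0.14, 0, 0], [0.12, 0, 0.14, 0, 0], [0.1, 0, 0.16, 0, 0], [0, 0, 0, 0, 0]]

```text
time_s: 24.07
ee_pos: [478.0, -297.1, 29.8]
ee_rot: [-180.0, 0.0, 0.8]
force: [-0.6, 0.0, -1.5]
gripper_width: 60.1
gripper_force: 5.0
```

```bash
python3 look.py
```

```text
[ 477.7 -297.1   30.2] [-180.     0.     0.8] F [ 0.1 -0.1 -0.8] w 60.2 t 24.1167 369
-100 22 z 24.0 32.0
-80 25 z 19.0 28.0
-60 20 z 9.0 29.0
-40 47 z 8.0 46.0
-20 84 z 12.0 45.0
0 13 z 29.0 45.0
20 158 z 22.0 46.0
```

Call:
send_rows:
  steps:
    - [[0.06, 0, 0.12, 0, 0], [0.05, 0, 0.12, 0, 0], [0.03, 0, 0.12, 0, 0], [0.02, 0, 0.1, 0, 0], [0, 0, 0, 0, 0]]
  squeeze: 4

```text
time_s: 24.53
ee_pos: [484.1, -297.3, 12.1]
ee_rot: [180.0, 0.0, 0.8]
force: [-0.5, 1.1, -2.0]
gripper_width: 60.0
gripper_force: 4.0
```

```bash
sed -i 's/q\[:,2\]<16/q[:,2]+p[2]<75/' look.py; python3 look.py
```

```text
[ 483.6 -297.1   12.2] [-1.8e+02  1.0e-01  8.0e-01] F [-0.5  0.8 -1.5] w 59.7 t 24.5833 362
-80 47 z 11.0 28.0
-60 4 z 8.0 17.0
-40 16 z 9.0 37.0
-20 39 z 8.0 66.0
0 92 z 11.0 73.0
20 164 z 8.0 39.0
```

Call:
send_rows:
  steps:
    - [[0, 0, 0.06, 0, 0], [0, 0, 0.06, 0, 0], [0, 0, 0.05, 0, 0], [0, 0, 0.03, 0, 0], [0, 0, 0, 0, 0]]
  squeeze: 3

```text
time_s: 25.0
ee_pos: [483.9, -297.2, 4.7]
ee_rot: [-180.0, -0.0, 0.7]
force: [0.7, 0.8, 2.7]
gripper_width: 59.9
gripper_force: 3.0
```

```bash
python3 look.py
```

```text
[ 483.9 -297.2    4.7] [180.   -0.    0.7] F [0.2 0.8 2.1] w 60.0 t 25.05 349
-100 4 z 32.0 35.0
-80 40 z 9.0 24.0
-60 9 z 9.0 14.0
-40 11 z 11.0 36.0
-20 35 z 9.0 68.0
0 92 z 8.0 70.0
20 158 z 8.0 39.0
```

Call:
send_rows:
  steps:
    - [[0, 0, 0, 0, 0.8], [0, 0, 0, 0, 0.8], [0, 0, 0, 0, 0.8], [0, 0, 0, 0, 0.8], [0, 0, 0, 0, 0.8]]

```text
time_s: 25.47
ee_pos: [483.8, -297.3, 4.6]
ee_rot: [180.0, 0.0, 0.7]
force: [-0.4, -0.1, 0.3]
gripper_width: 73.1
gripper_force: 0.0
```

Call:
send_rows:
  steps:
    - [[0, 0, -0.2, 0, 0.8], [0, 0, -0.4, 0, 0.8], [0, 0, -0.6, 0, 0.8], [0, 0, -0.7, 0, 0.8], [0, 0, -0.7, 0, 0.8]]

```text
time_s: 25.88
ee_pos: [483.5, -297.1, 110.1]
ee_rot: [-180.0, 0.0, 0.7]
force: [0.3, -0.2, -0.7]
gripper_width: 72.6
gripper_force: 0.0
```

Call:
send_rows:
  steps:
    - [[0, 0.7, -0.8, 0, 0.8], [-0.3, 0.9, -0.5, 0, 0.8], [-0.5, 0.8, -0.2, 0, 0.8], [-0.5, 0.8, 0, 0, 0.8], [-0.4, 0.6, 0, 0, 0.8]]

```text
time_s: 26.3
ee_pos: [417.1, -451.2, 169.4]
ee_rot: [179.8, -0.1, 0.7]
force: [0.9, 0.1, -1.2]
gripper_width: 73.5
gripper_force: 0.0
```

Call:
send_rows:
  steps:
    - [[-0.5, 0.6, 0, 0, 0.8], [-0.5, 0.4, 0, 0, 0.8], [-0.3, 0.2, 0, 0, 0.8], [0, 0, 0, 0, 0.8]]

```text
time_s: 26.63
ee_pos: [364.4, -498.6, 167.9]
ee_rot: [180.0, 0.0, 0.6]
force: [0.0, 0.6, -0.1]
gripper_width: 73.3
gripper_force: 0.0
```

Run:
```python
from caps import *
for n in('top','scene'):
    im,P,K,T=grab(n);print(n);caps(im,P);x,y,z=P[...,0],P[...,1],P[...,2]
    for (a,b,c,d) in((250,350,-330,-200),(340,440,-235,-90),(375,560,-345,-245)):
        s=(z>18)&(z<50)&(x>a)&(x<b)&(y>c)&(y<d);q=P[s]
        print('scoop area',len(q),np.round(cv2.minAreaRect(q[:,:2].astype(np.float32))[0],1),np.round(cv2.minAreaRect(q[:,:2].astype(np.float32))[1],1),cv2.minAreaRect(q[:,:2].astype(np.float32))[2])
    for a in range(380,520,15):
        m=P[(x>a)&(x<=a+15)&(y>-335)&(y<-260)&(z<90)];print(a,len(m),np.percentile(m[:,2],97).round(0),end='; ')
    print()
    for a in(16,40,64,88,106,130,145,165,200,225):
        q=P[(z>46)&(z<63)&(x>460)&(x<640)&(y>a)&(y<=a+12)][:,0];lo,hi=q[q<520],q[q>560]
        print(a,lo.min().round(1),np.median(lo).round(1),hi.max().round(1),np.median(hi).round(1))
    # seam: rim row between trays at y~121: lowest heights across the seam
    m=(x>500)&(x<570)&(y>112)&(y<131);print('seam z',[int(np.median(z[m&(y>b)&(y<=b+3)])) for b in range(112,130,3)])
```

```text
top
cap? [286, 206, 3, 4, 11] [547.   36.5  18.2] gray 142.0
cap? [282, 215, 3, 4, 12] [518.2  47.7  17.4] gray 141.0
cap? [287, 216, 4, 4, 14] [515.1  30.3  15.1] gray 144.0
scoop area 134 [ 291.2 -250.6] [89.5 60.4] 10.977435111999512
scoop area 209 [ 395.2 -140.1] [105.   60.2] 82.79479217529297
scoop area 328 [ 451.2 -298.8] [116.7  61.7] 1.0352672338485718
380 116 30.0; 395 124 38.0; 410 105 39.0; 425 111 40.0; 440 113 38.0; 455 109 38.0; 470 114 38.0; 485 105 39.0; 500 105 40.0; 515 105 6.0; 
16 490.1 493.2 585.4 585.1
40 491.6 492.0 587.7 585.3
64 490.6 492.7 586.3 583.4
88 490.2 491.9 585.6 582.8
106 489.4 492.0 585.1 583.2
130 488.7 491.2 583.9 582.3
145 488.4 489.1 584.9 582.2
165 488.4 489.9 583.6 581.8
200 487.7 489.1 582.8 580.4
225 488.9 489.6 581.3 580.0
seam z [4, 2, 32, 53, 56, 51]
scene
cap? [343, 180, 6, 5, 18] [519.   50.5  15.1] gray 140.0
cap? [350, 187, 4, 3, 10] [543.2  48.    9.3] gray 132.0
scoop area 323 [ 291.4 -249.7] [94.5 63.2] 10.183122634887695
scoop area 443 [ 395.5 -140.3] [104.9  64.5] 84.26941680908203
scoop area 594 [ 451.9 -297.4] [118.1  62.6] 0.5508188605308533
380 27 35.0; 395 185 36.0; 410 175 37.0; 425 176 37.0; 440 143 36.0; 455 159 37.0; 470 155 37.0; 485 84 36.0; 500 287 37.0; 515 147 3.0; 
16 490.4 494.2 587.0 585.9
40 489.9 493.6 588.1 585.2
64 490.9 493.0 587.2 585.7
88 490.7 493.2 586.7 585.3
106 487.1 494.2 586.2 585.2
130 491.5 491.8 586.0 583.7
145 488.7 491.0 586.0 584.0
165 486.2 491.1 585.2 584.1
200 489.8 492.2 584.7 583.1
225 488.8 490.8 583.2 582.7
seam z [4, 15, 31, 33, 54, 54]
```

The scoop stands flat, with its rim level at about 37 mm along its length. The trays are still flush, and the neighbouring scoops haven't moved. Handing in.

```bash
python3 -c "
from workcell import env
print(env.job_done())"
```

```text
the job is handed in; nothing more can be done
None
```

I handed the job in with everything placed as asked, but the wrist force reading hit 189 N, over the 120 N limit, when the fingers struck the desk on the way to the scoop, so the attempt may be judged failed; the trays are flush and in line to about 1 mm, all four caps are in the loose tray, and the empty scoop stands upright clear of the trays (26.7 s used).

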